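# Seat a coaster blank in its marking jig and stamp it

### The job

Slide the round wooden coaster blank along the grey marking jig, without lifting it off, until it drops flat into the jig's round recess. Then pick up the rubber stamp at the front of the desk, next to the ink pad (not the one at the back), press its foot on the open ink pad, and press it upright on the middle of the seated blank. Finally stand the stamp upright on the bare desk again and let go, with the blank still seated.

Things in the scene. Friction and masses are not known exactly. Their poses are not given: they have to be found in the camera images.
- jig: Fixed grey rectangular plate lying on the desk, 170 mm (its x) by 320 mm (its y), flat top 20 mm above the desk. Origin under the plate's centre at desk height. One round recess lies in its top near its +y end; the rest of the top is plain and has no rim.
- recess (a point): Centre of the mouth of the jig's round recess, level with the jig's top (20 mm above the desk), 85 mm toward +y from the jig's centre. The recess is 92 mm in diameter with a flat dark floor 10 mm below the top, and its mouth is slightly chamfered.
- blank_center (a point): Centre (half-way up) of the loose round blank: light wood disc, 86 mm diameter, 12 mm thick, about 60 g. It starts lying flat on the jig's plain end, 6 mm from underside to this point. Seated in the recess it stands 2 mm proud of the jig's top.
- stamp_mid (a point): Middle of the loose red-brown rubber stamp at the front of the desk, 37 mm above its underside. 74 mm tall, about 60 g, standing upright; z points up its handle. Foot 24 mm (x) by 52 mm (y), 12 mm high; above it a round handle, 28 mm at its thickest, gripped from above in any direction, about 45 to 55 mm above the underside. A similar stamp far back is fixed, not used.
- stamp_foot (a point): Centre of the stamp's underside (its printing face).
- ink (a point): Centre of the inking surface of the open ink pad, 8 mm above the desk. The pad is a fixed dark blue tin, 70 mm (x) by 112 mm (y), with its hinged lid standing open along its +x side, up to about 85 mm above the desk.
Things that resemble listed ones, but are neither listed nor needed, are in the scene too. Leave any green, purple or yellow look-alike of the part that bears stamp_mid alone.

How it is judged (in metres and radians):
On the way, in this order (a step that is already met when the one before it is completed fails the run):
1. the blank lies flat in the recess (horizontal distance between blank_center and recess below 0.005 m and height (world z) of blank_center below 0.0178 m and angle between blank_center's own z axis and vertical below 0.04 rad), for 0.2 s.
2. the gripped stamp's foot is pressed on the ink pad (contact force between stamp and the fingers above 1 N and contact force between stamp and ink_pad above 0.8 N and z of stamp_foot in the frame of ink below 0.004 m and horizontal distance between stamp_foot and ink below 0.03 m and angle between stamp_foot's own z axis and vertical below 0.2 rad), for 0.1 s.
3. the gripped, upright stamp is pressed on the middle of the seated blank (contact force between stamp and the fingers above 1 N and contact force between stamp and blank above 0.8 N and horizontal distance between stamp_foot and blank_center below 0.012 m and angle between stamp_foot's own z axis and vertical below 0.15 rad and height (world z) of blank_center below 0.0178 m), for 0.1 s.
At the end, for the whole second after the job is handed in: The blank lies flat in the recess (centre within 5 mm of the recess's centre, tilted less than 0.04 rad, its centre less than 17.8 mm above the desk), and the stamp stands upright and still on the bare desk (tilted less than 0.08 rad, underside within 4 mm of the desk's height) (all of step 1 and angle between stamp_foot's own z axis and vertical below 0.08 rad and height (world z) of stamp_foot between -0.004 and 0.004 m and linear speed of stamp below 0.02 m/s); the robot touches nothing.
It fails at once if the blank is lifted more than 20 mm off the jig's top (height (world z) of blank_center above 0.046 m).
It fails at once if the blank falls off the jig (height (world z) of blank_center below 0.008 m).
It also fails if it takes over 67 s, if anything falls off the work surface, if the arm or the gripper's body presses on something with over 40 N, if the wrist force passes 120 N, or if a joint passes its speed limit or range.

### The arm

A 6-joint arm with a two-finger parallel gripper is mounted at the origin on a cart in front of the work surface, level with it; the furniture and walls round the work are solid. World frame = base frame: x ahead of the robot, y to its left, z up, the work surface at z = 0. Lengths are in mm, angles in rad, forces in N, time in s.
With the tool pointing down it reaches from about 250 to 800 mm from the base axis. Payload 8.5 kg.
Tool frame: the origin (TCP) lies on the centre line of the jaws, within the pads' length; the fingertips stand 22 mm ahead of it and the grasp point (between the pads) lies 3 mm ahead of it (tip_extent is the distance from the TCP to the fingertips, in mm); z points along the fingers, y is the direction in which the jaws open and shut (so a half turn about z gives the same grasp; the last joint's range is limited). The gripper opens to 85 mm and grips with 20 to 120 N. Pads are 22 mm wide; open, the fingers measure 114 mm over their backs; the gripper's body (76 mm by 85 mm) begins 54 mm behind the grasp point. The pads swing forward as they close: fully open they stand 13 mm farther back than shut.
Start: joints at [-1.243, 0.238, -0.013, 1.319, 0, 1.571], TCP at [169.014, -497.006, 253.276] pointing down, gripper open.
Joint ranges: [-2.66, 2.66], [-1.03, 1.9], [-1.14, 1.46], [-1.82, 2.27], [-1.45, 1.34], [-3.14, 3.14]. Speed limits (rad/s): [2.22, 2.22, 2.79, 3.14, 3.14, 3.14].

### API

Orientations are given as a 3x3 rotation matrix whose columns are the frame's x, y, z axes.
In Python, from workcell import * gives the robot as it stands.
- The arm moves only by the shell command python3 -m jog 'ROWS' [OPENING] [FORCE]. ROWS is JSON, a list of rows, each an object of numbers: "dx", "dy", "dz": the shift along the world's x, y, z in cm; "twist": the turn about the world's z in degrees. In form: [{"dx": .., "dy": .., "dz": .., "twist": ..}, ...]. A call has 1 to 12 rows; each row is the pose to reach, as a shift and turn from the pose commanded when the call began; what a row does not reach only later rows make up. A row lasts 1/10 s, in which the tool goes at most 50 mm and 8.59 degrees, less where a joint would pass 70% of its speed; a pose out of reach is approached as far as the arm can. A call with a gripper value outside its range is refused whole. OPENING is the opening in per cent of the stroke, from 0 (shut) to 100 (fully open), set as the call begins (- or left out, the last holds). The fingers move at their own pace and stop on an object; FORCE is the grip in N (left out, the last holds). Time passes only in rows, so rows that repeat a pose let the fingers close. It gives the time, the measured TCP pose, the force and the opening at its end, in the units of the state.
- sense(): the state, without advancing time (a new reading comes with each control period).
- grab_frame(name): name is "scene" or "top"; returns (picture, depth): 384x512x3 uint8, blue, green, red; 384x512 float32, mm along the optical axis (not along the pixel's ray), 0 where there is no reading.
- camera_info(name): a dict with "fx", "fy", "cx", "cy" (pixels), "k1" (the pictures are not rectified: a ray, as slopes to the right and down, at radius r is drawn at 1 + k1 r^2 times it, then the intrinsics apply), "cam_to_world" (4x4, takes a point from camera to world coordinates). Camera axes: x right, y up, looking along -z (the intrinsics and any distortion apply to the point x, -y, -z); pixel columns grow to the right and rows downward; lengths in mm; the calibration is good to about 2 mm. A picture is of the moment at which its call begins. camera_info takes no time and is no camera call.
- finish_job(): hands the job in, once; it reports no verdict.
The state is a dict: "clock": time; "qpos": joint angles; "dq": joint speeds; "joint_torque": joint torques, N m; "tcp_pos": TCP position; "eef_rot": TCP orientation; "force": force on the tool from outside, world axes, zero at the start; "ft_torque": the same for the moment, N m; "gripper_width": finger opening in mm.
Only numpy, scipy, OpenCV 4.12 (cv2) and the standard library are available. Lean on these libraries where they do the work, as an engineer would, in place of code of your own. Each camera call takes 0.05 s, during which the arm holds its last target.

## Working session

There is one attempt and no reset: what is moved stays moved. The work goes in short steps, Python scripts to look and compute and a shell command to move; the robot and the scene stay as the last step left them, time stands still between calls to the robot, and variables do not carry over. Pictures are saved under pics/ and viewed, and the job is handed in when it is done.

```bash
mkdir -p pics; cat > h.py <<'E'
from workcell import *
import numpy as np, cv2
def info(n):
    c=camera_info(n); K=np.array([[c['fx'],0,c['cx']],[0,c['fy'],c['cy']],[0,0,1.]]); return c,K,np.array([c['k1'],0,0,0.]),np.array(c['cam_to_world'])
def ray(n,uv):
    c,K,D,T=info(n); p=cv2.undistortPoints(np.array(uv,float).reshape(-1,1,2),K,D).reshape(-1,2)
    d=np.c_[p[:,0],-p[:,1],-np.ones(len(p))]; return T[:3,3],d@T[:3,:3].T
def plane(n,uv,z):
    o,d=ray(n,uv); s=(z-o[2])/d[:,2]; return o+s[:,None]*d
def cloud(n,uv,dep):
    o,d=ray(n,uv); z=np.array([dep[int(round(v)),int(round(u))] for u,v in uv]); return o+z[:,None]*d
E
python3 - <<'E'
from h import *
for n in ("scene","top"):
    p,d=grab_frame(n); cv2.imwrite(f"pics/{n}0.png",p); np.save(f"pics/{n}0.npy",d)
    c,K,D,T=info(n); print(n,K[0,0],c['k1'],T.round(2).tolist())
s=sense(); print(s['clock'],s['gripper_width'],s['tcp_pos'],s['eef_rot'],s['force'])
E
```

```text
scene 361.17835762294385 -0.03397023996775804 [[0.65, 0.4, -0.64, -60.74], [-0.76, 0.34, -0.56, -671.8], [-0.0, 0.85, 0.53, 555.16], [0.0, 0.0, 0.0, 1.0]]
top 448.4466324078249 -0.10895553883185785 [[0.02, 0.98, -0.19, 323.98], [-1.0, 0.02, 0.01, -147.39], [0.02, 0.19, 0.98, 1148.49], [0.0, 0.0, 0.0, 1.0]]
0.1 85.00586659532625 [ 168.90991684 -496.71228098  252.74685971] [[ 9.46760043e-01  3.21939831e-01 -4.07332775e-04]
 [ 3.21940089e-01 -9.46759271e-01  1.20888230e-03]
 [ 3.54128414e-06 -1.27565821e-03 -9.99999186e-01]] [ 0.20625611 -0.69583254 -0.33347956]
```

View pics/scene0.png

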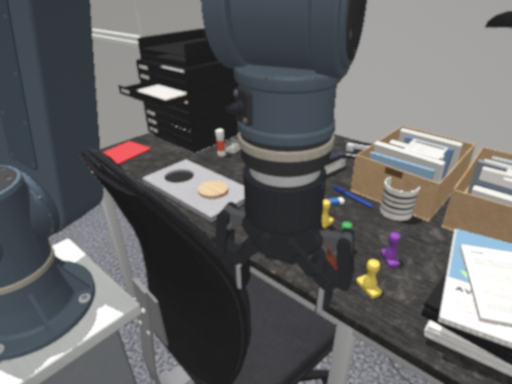

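View pics/top0.png

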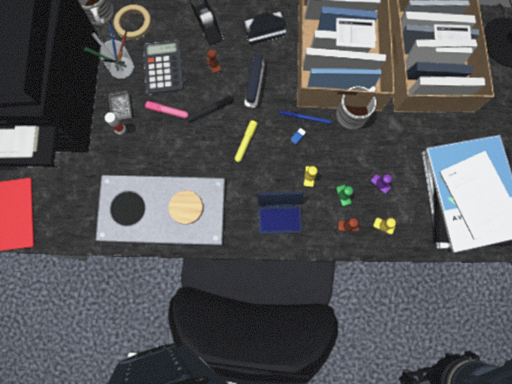

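```bash
python3 - <<'E'
from h import *
p=cv2.imread("pics/top0.png"); d=np.load("pics/top0.npy")
cv2.imwrite("pics/crop1.png",cv2.resize(p[160:260,240:440],None,fx=4,fy=4,interpolation=cv2.INTER_CUBIC))
cv2.imwrite("pics/crop2.png",cv2.resize(p[165:255,85:240],None,fx=5,fy=5,interpolation=cv2.INTER_CUBIC))
uv=[(u,v) for v in range(384) for u in range(512)]
P=cloud("top",uv,d).reshape(384,512,3)
np.save("pics/P.npy",P)
for u,v in [(110,210),(185,207),(127,208),(213,190),(280,220),(280,198),(349,225),(355,225),(343,226),(320,240),(320,300),(190,300),(300,320),(120,375),(170,365),(200,370),(430,370),(30,210),(213,60),(212,67),(60,60)]: print((u,v),P[v,u].round(0))
E
```

```text
(110, 210) [505. 227.  12.]
(185, 207) [514.  29.  31.]
(127, 208) [512. 183.   9.]
(213, 190) [562. -39.  20.]
(280, 220) [ 490. -213.    8.]
(280, 198) [ 539. -210.   52.]
(349, 225) [ 472. -379.   69.]
(355, 225) [ 473. -394.   69.]
(343, 226) [ 478. -376.    9.]
(320, 240) [ 441. -318.   -1.]
(320, 300) [ 282. -352. -234.]
(190, 300) [287.  -7. 125.]
(300, 320) [ 250. -252.  143.]
(120, 375) [185.  48. 459.]
(170, 365) [218. -42. 545.]
(200, 370) [233. -93. 657.]
(430, 370) [ 175. -469.  330.]
(30, 210) [501. 448.   2.]
(213, 60) [917. -26.  41.]
(212, 67) [911. -21.  13.]
(60, 60) [804. 296. 249.]
```

View pics/crop1.png

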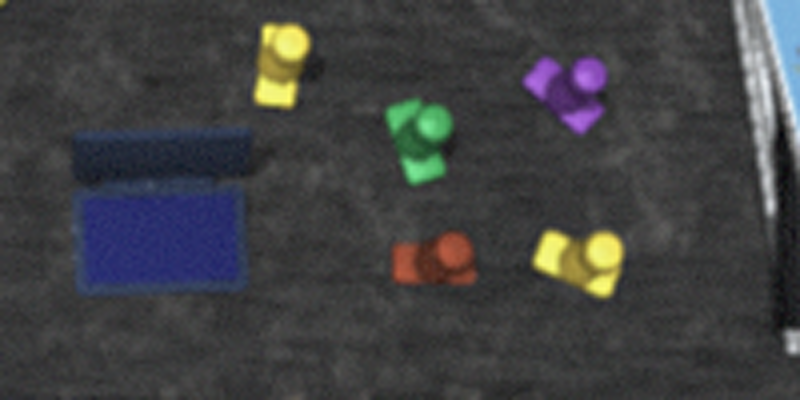

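View pics/crop2.png

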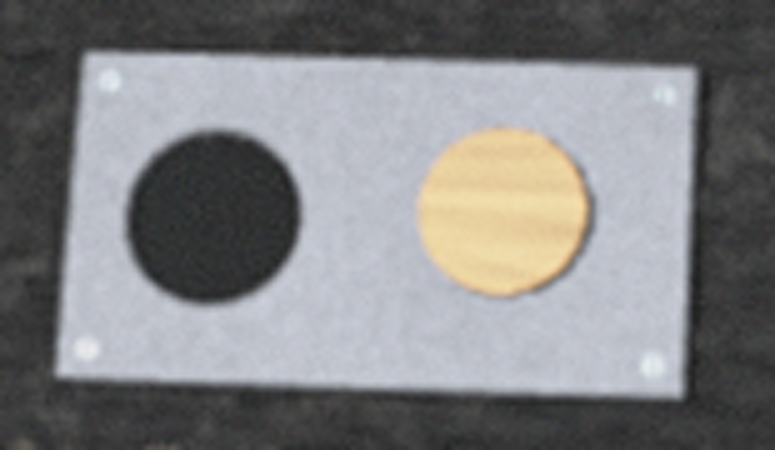

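```bash
python3 - <<'E'
from h import *
P=np.load("pics/P.npy"); d=np.load("pics/top0.npy")
for v in range(250,384,8):
    print(v,[ (int(P[v,u,0]),int(P[v,u,1]),int(P[v,u,2])) for u in range(110,350,24)])
ds=np.load("pics/scene0.npy")
Q=cloud("scene",[(u,v) for v in range(384) for u in range(512)],ds).reshape(384,512,3)
print("scene")
for u,v in [(90,155),(110,170),(130,190),(160,210),(190,230),(220,260),(235,290),(240,340),(150,260),(200,300),(300,300)]: print(u,v,Q[v,u].round())
E
```

```text
250 [(402, 223, -2), (404, 160, -2), (406, 97, 0), (407, 36, 0), (409, -25, 2), (411, -86, -5), (412, -148, 1), (413, -209, -1), (414, -271, -2), (415, -333, -2)]
258 [(419, 455, -731), (423, 356, -744), (425, 253, -739), (428, 152, -739), (389, -26, 0), (390, -87, -1), (391, -148, 0), (393, -209, 0), (394, -271, -1), (395, -332, 0)]
266 [(386, 455, -737), (389, 352, -735), (392, 251, -737), (376, 74, -255), (378, -2, -234), (379, -76, -231), (381, -149, -232), (382, -222, -232), (384, -297, -239), (385, -370, -233)]
274 [(352, 450, -729), (356, 351, -740), (359, 250, -740), (352, 71, -242), (353, -3, -236), (355, -76, -230), (356, -149, -230), (358, -222, -230), (359, -296, -231), (360, -370, -233)]
282 [(319, 449, -735), (323, 345, -725), (326, 246, -733), (327, 70, -242), (329, -4, -231), (331, -77, -236), (332, -150, -230), (334, -223, -230), (335, -296, -235), (336, -370, -235)]
290 [(286, 446, -733), (290, 346, -737), (293, 246, -737), (308, 20, 69), (305, -5, -234), (307, -78, -229), (308, -150, -233), (310, -223, -234), (311, -297, -236), (312, -369, -232)]
298 [(254, 445, -7
[... 1571 characters left out ...]
-243, 271), (17, -451, -732)]
370 [(-37, 429, -742), (194, 25, 464), (211, -27, 549), (227, -69, 626), (234, -100, 663), (163, -107, 266), (168, -152, 292), (167, -197, 283), (162, -245, 254), (-15, -451, -736)]
378 [(177, 66, 447), (202, 1, 558), (218, -44, 632), (229, -77, 679), (242, -108, 739), (151, -108, 284), (152, -153, 281), (152, -197, 277), (152, -242, 276), (-46, -452, -737)]
scene
90 155 [182. -35. 273.]
110 170 [ 165. -144.  286.]
130 190 [ 163. -201.  272.]
160 210 [ 167. -273.  264.]
190 230 [ 194. -302.  227.]
220 260 [ 223. -329.  163.]
235 290 [ 239. -343.   92.]
240 340 [ 242. -344.  -45.]
150 260 [ 216. -109.   39.]
200 300 [ 214. -272.   37.]
300 300 [ 412. -364.  -62.]
```

```bash
cat > m.py <<'E'
from h import *
import sys
def big(m):
    cs,_=cv2.findContours(m.astype(np.uint8),cv2.RETR_EXTERNAL,cv2.CHAIN_APPROX_NONE); return max(cs,key=cv2.contourArea)
def measure(p,box=None):
    hsv=cv2.cvtColor(p,cv2.COLOR_BGR2HSV); H,S,V=[hsv[...,i].astype(int) for i in range(3)]
    R=np.zeros(H.shape,bool); R[165:255,85:240]=1
    out={}
    w=(H>8)&(H<30)&(S>70)&(V>120)&R
    c=big(w)[:,0].astype(float); X=plane("top",c,32)
    (cx,cy),r=cv2.minEnclosingCircle(X[:,:2].astype(np.float32)); e=cv2.fitEllipse(X[:,:2].astype(np.float32)); out['blank']=(np.round(e[0],1),np.round(e[1],1))
    return out
if __name__=="__main__":
    p=cv2.imread("pics/top0.png"); print(measure(p))
    hsv=cv2.cvtColor(p,cv2.COLOR_BGR2HSV); H,S,V=[hsv[...,i].astype(int) for i in range(3)]
    R=np.zeros(H.shape,bool); R[165:255,85:240]=1
    j=(V>110)&R; c=big(j); X=plane("top",c[:,0].astype(float),20)[:,:2].astype(np.float32)
    rr=cv2.minAreaRect(X); print("jig",rr); print(cv2.boxPoints(rr).round(1).tolist())
    D=(V<90)&R; D[:, :100]=0; D[:,155:]=0; D[:185]=0; D[232:]=0
    e=cv2.fitEllipse(plane("top",big(D)[:,0].astype(float),20)[:,:2].astype(np.float32)); print("recess",e)
    R2=np.zeros(H.shape,bool); R2[160:245,240:310]=1
    b=(H>105)&(H<135)&(S>120)&(V>60)&R2; c=big(b); print("ink",cv2.minAreaRect(plane("top",c[:,0].astype(float),8)[:,:2].astype(np.float32)), cv2.boundingRect(c))
    P=np.load("pics/P.npy")
    for name,m in dict(red=((H<12)&(S>110)),green=(H>50)&(H<80)&(S>100),yellow=(H>22)&(H<34)&(S>120),purple=(H>130)&(H<155)&(S>80)).items():
        R3=np.zeros(H.shape,bool); R3[160:250,300:410]=1
        cs,_=cv2.findContours((m&R3&(V>50)).astype(np.uint8),cv2.RETR_EXTERNAL,cv2.CHAIN_APPROX_NONE)
        for c in cs:
            if cv2.contourArea(c)<40: continue
            mm=np.zeros(H.shape,np.uint8); cv2.drawContours(mm,[c],-1,1,-1); q=P[mm>0]
            t=q[q[:,2]>62]; f=q[(q[:,2]>4)&(q[:,2]<20)]
            print(name,cv2.boundingRect(c),"top",t.mean(0).round(1),len(t),"foot",f.min(0).round(),f.max(0).round())
E
python3 m.py
```

```text
{'blank': (array([514.6,  27.3]), array([80.8, 81.8]))}
jig ((510.11383056640625, 95.0765151977539), (322.8977355957031, 173.0713653564453), 89.64130401611328)
[[422.6000061035156, -65.80000305175781], [595.5999755859375, -66.9000015258789], [597.7000122070312, 256.0], [424.6000061035156, 257.1000061035156]]
recess ((510.1214294433594, 179.5738067626953), (84.77400207519531, 85.98505401611328), 13.348113059997559)
ink ((491.9879455566406, -213.26539611816406), (60.23447036743164, 101.00990295410156), 3.505800724029541) (260, 207, 40, 25)
red (338, 218, 21, 13) top [ 475.8 -385.    82.4] 76 foot [ 466. -415.    4.] [ 491. -363.   20.]
green (336, 185, 17, 21) top [ 554.8 -374.4   83.3] 73 foot [ 532. -396.    4.] [ 586. -360.   19.]
yellow (373, 218, 23, 16) top [ 479.9 -481.7   68. ] 68 foot [ 462. -510.    4.] [ 498. -456.   20.]
yellow (304, 166, 14, 21) top [ 602.6 -285.7   84. ] 70 foot [ 581. -303.    4.] [ 632. -274.   20.]
purple (370, 174, 22, 20) top [ 587.7 -471.6   83.4] 72 foot [ 567. -504.    4.] [ 616. -452.   20.]
```

```bash
python3 -m jog '[{"dx":31,"twist":71.2},{"dx":31,"twist":71.2},{"dx":31,"twist":71.2},{"dx":31,"twist":71.2},{"dx":31,"twist":71.2},{"dx":31,"twist":71.2},{"dx":32,"dy":20,"twist":71.2},{"dx":32,"dy":20,"twist":71.2},{"dx":32,"dy":20,"twist":71.2},{"dx":32,"dy":20,"twist":71.2},{"dx":32,"dy":20,"twist":71.2}]' 52 40
python3 - <<'E'
from h import *
for z,pts in ((12,[(393,263),(476,265),(393,243),(393,284),(476,284)]),(70,[(455,251),(436,251),(474,251),(455,233),(455,270)])):
    print(z,plane("top",[(240-.375+a/4,160-.375+b/4) for a,b in pts],z).round(1).tolist())
E
```

```text
12 [[478.5, -362.0, 12.0], [478.3, -416.0, 12.0], [491.5, -362.2, 12.0], [465.0, -361.9, 12.0], [466.0, -415.8, 12.0]]
70 [[478.8, -389.4, 70.0], [478.5, -377.7, 70.0], [479.0, -401.2, 70.0], [489.9, -389.6, 70.0], [467.1, -389.2, 70.0]]schema error: expected keys dx, dy, dz, twist
```

```bash
python3 -m jog '[{"dx":31,"dy":0,"dz":0,"twist":71.2},{"dx":31,"dy":0,"dz":0,"twist":71.2},{"dx":31,"dy":0,"dz":0,"twist":71.2},{"dx":31,"dy":0,"dz":0,"twist":71.2},{"dx":31,"dy":0,"dz":0,"twist":71.2},{"dx":31,"dy":0,"dz":0,"twist":71.2},{"dx":31,"dy":0,"dz":0,"twist":71.2},{"dx":32,"dy":20,"dz":0,"twist":71.2},{"dx":32,"dy":20,"dz":0,"twist":71.2},{"dx":32,"dy":20,"dz":0,"twist":71.2},{"dx":32,"dy":20,"dz":0,"twist":71.2},{"dx":32,"dy":20,"dz":0,"twist":71.2}]' 52 40
```

```text
clock: 1.3
tcp_pos: [488.7, -291.8, 253.5]
eef_rot: [[-0.004, 1.0, -0.001], [1.0, 0.004, 0.002], [0.002, -0.001, -1.0]]
force: [0.3, -0.6, -0.5]
gripper_width: 44.4
```

```bash
python3 -m jog '[{"dx":2.6,"dy":24.7,"dz":0,"twist":0.2},{"dx":2.6,"dy":24.7,"dz":0,"twist":0.2},{"dx":2.6,"dy":24.7,"dz":0,"twist":0.2},{"dx":2.6,"dy":24.7,"dz":0,"twist":0.2},{"dx":2.6,"dy":24.7,"dz":0,"twist":0.2},{"dx":2.6,"dy":24.7,"dz":-19,"twist":0.2},{"dx":2.6,"dy":24.7,"dz":-19,"twist":0.2},{"dx":2.6,"dy":24.7,"dz":-19,"twist":0.2},{"dx":2.6,"dy":24.7,"dz":-19,"twist":0.2},{"dx":2.6,"dy":24.7,"dz":-19,"twist":0.2},{"dx":2.6,"dy":24.7,"dz":-19,"twist":0.2}]'
python3 - <<'E'
from h import *
p,d=grab_frame("scene"); cv2.imwrite("pics/s1.png",cv2.resize(p[130:290,100:340],None,fx=3,fy=3,interpolation=cv2.INTER_CUBIC))
E
```

```text
clock: 2.4
tcp_pos: [515.0, -50.2, 63.6]
eef_rot: [[-0.003, 1.0, -0.001], [1.0, 0.003, 0.0], [0.0, -0.001, -1.0]]
force: [0.6, -0.3, 1.4]
gripper_width: 44.4
```

View pics/s1.png

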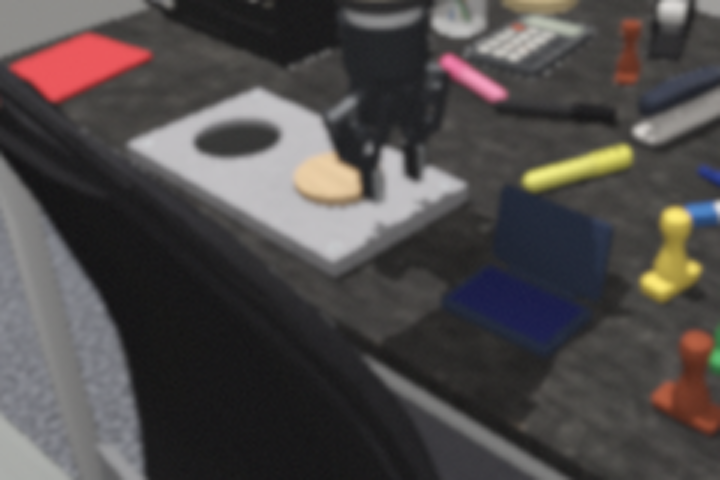

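```bash
python3 -m jog '[{"dx":0,"dy":0.2,"dz":-1.0,"twist":0},{"dx":0,"dy":0.2,"dz":-1.8,"twist":0},{"dx":0,"dy":0.2,"dz":-2.0,"twist":0},{"dx":0,"dy":0.2,"dz":-2.0,"twist":0},{"dx":0,"dy":0.2,"dz":-2.0,"twist":0}]'
python3 -m jog '[{"dx":0,"dy":0,"dz":-0.1,"twist":0},{"dx":0,"dy":0,"dz":-0.2,"twist":0},{"dx":0,"dy":0,"dz":-0.2,"twist":0}]'
python3 -m jog '[{"dx":0,"dy":0,"dz":-0.1,"twist":0},{"dx":0,"dy":0,"dz":-0.1,"twist":0}]'
```

```text
clock: 2.95
tcp_pos: [515.1, -48.0, 43.5]
eef_rot: [[-0.003, 1.0, 0.0], [1.0, 0.003, -0.0], [-0.0, 0.0, -1.0]]
force: [0.2, -0.5, -0.4]
gripper_width: 44.2
clock: 3.25
tcp_pos: [515.0, -48.0, 41.2]
eef_rot: [[-0.003, 1.0, -0.0], [1.0, 0.003, 0.0], [0.0, -0.0, -1.0]]
force: [-0.5, -0.5, -0.5]
gripper_width: 44.4
clock: 3.45
tcp_pos: [515.0, -48.0, 40.2]
eef_rot: [[-0.003, 1.0, -0.0], [1.0, 0.003, 0.0], [0.0, -0.0, -1.0]]
force: [0.1, 0.0, 0.8]
gripper_width: 44.4
```

```bash
python3 -m jog '[{"dx":0,"dy":0,"dz":-0.1,"twist":0},{"dx":0,"dy":0,"dz":-0.1,"twist":0}]'
python3 -m jog '[{"dx":0,"dy":0,"dz":-0.1,"twist":0},{"dx":0,"dy":0,"dz":-0.1,"twist":0}]'
```

```text
clock: 3.65
tcp_pos: [515.1, -48.0, 39.9]
eef_rot: [[-0.003, 1.0, 0.0], [1.0, 0.003, -0.0], [-0.0, 0.0, -1.0]]
force: [-3.4, 0.5, 9.0]
gripper_width: 44.2
clock: 3.85
tcp_pos: [515.0, -48.0, 39.8]
eef_rot: [[-0.003, 1.0, 0.001], [1.0, 0.003, -0.0], [-0.0, 0.001, -1.0]]
force: [-6.3, 0.9, 20.9]
gripper_width: 44.1
```

```bash
python3 -m jog '[{"dx":0,"dy":0,"dz":0.45,"twist":0},{"dx":0,"dy":0.5,"dz":0.45,"twist":0},{"dx":0,"dy":1.2,"dz":0.45,"twist":0},{"dx":0,"dy":2,"dz":0.45,"twist":0},{"dx":0,"dy":2.8,"dz":0.45,"twist":0},{"dx":-0.05,"dy":3.6,"dz":0.45,"twist":0},{"dx":-0.1,"dy":4.4,"dz":0.45,"twist":0},{"dx":-0.1,"dy":5.2,"dz":0.45,"twist":0},{"dx":-0.15,"dy":6,"dz":0.45,"twist":0},{"dx":-0.2,"dy":6.8,"dz":0.45,"twist":0},{"dx":-0.2,"dy":7.4,"dz":0.45,"twist":0},{"dx":-0.2,"dy":7.6,"dz":0.45,"twist":0}]'
python3 - <<'E'
from h import *
import m
p,d=grab_frame("top"); cv2.imwrite("pics/t2.png",cv2.resize(p[165:255,85:240],None,fx=4,fy=4,interpolation=cv2.INTER_CUBIC)); print(m.measure(p))
p,d=grab_frame("scene"); cv2.imwrite("pics/s2.png",cv2.resize(p[130:250,130:290],None,fx=4,fy=4,interpolation=cv2.INTER_CUBIC))
E
```

```text
clock: 5.05
tcp_pos: [513.0, 28.7, 42.8]
eef_rot: [[-0.004, 1.0, -0.0], [1.0, 0.004, 0.0], [0.0, -0.0, -1.0]]
force: [-0.1, -0.3, -0.2]
gripper_width: 44.5
{'blank': (array([482.1,  59.2]), array([ 8.3, 22.9]))}
```

View pics/t2.png

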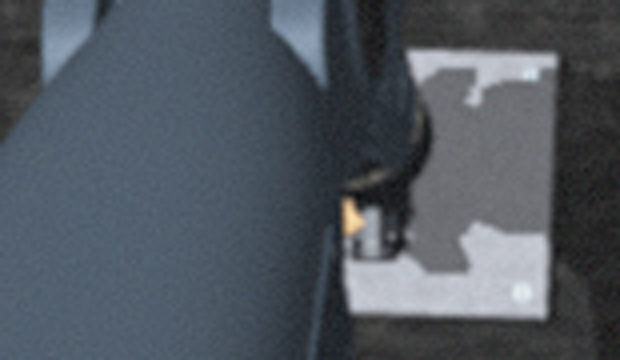

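View pics/s2.png

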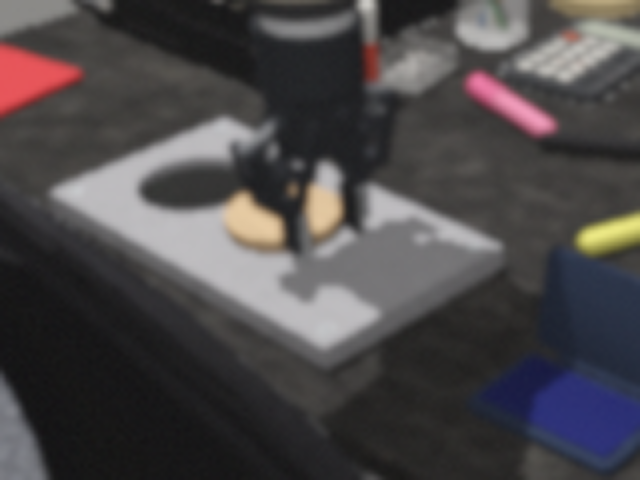

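```bash
python3 -m jog '[{"dx":0,"dy":0.4,"dz":0,"twist":0},{"dx":-0.05,"dy":1.1,"dz":0,"twist":0},{"dx":-0.05,"dy":1.9,"dz":0,"twist":0},{"dx":-0.1,"dy":2.7,"dz":0,"twist":0},{"dx":-0.1,"dy":3.5,"dz":0,"twist":0},{"dx":-0.15,"dy":4.3,"dz":0,"twist":0},{"dx":-0.15,"dy":5.1,"dz":0,"twist":0},{"dx":-0.2,"dy":5.9,"dz":0,"twist":0},{"dx":-0.2,"dy":6.7,"dz":0,"twist":0},{"dx":-0.25,"dy":7.3,"dz":0,"twist":0},{"dx":-0.25,"dy":7.6,"dz":0,"twist":0},{"dx":-0.25,"dy":7.6,"dz":0,"twist":0}]'
python3 - <<'E'
from h import *
p,d=grab_frame("scene"); cv2.imwrite("pics/s3.png",cv2.resize(p[130:250,130:290],None,fx=4,fy=4,interpolation=cv2.INTER_CUBIC)); cv2.imwrite("pics/s3raw.png",p)
E
```

```text
clock: 6.35
tcp_pos: [510.5, 104.4, 42.7]
eef_rot: [[-0.004, 1.0, -0.0], [1.0, 0.004, 0.0], [0.0, -0.0, -1.0]]
force: [-0.5, -0.2, -0.2]
gripper_width: 44.4
```

View pics/s3.png

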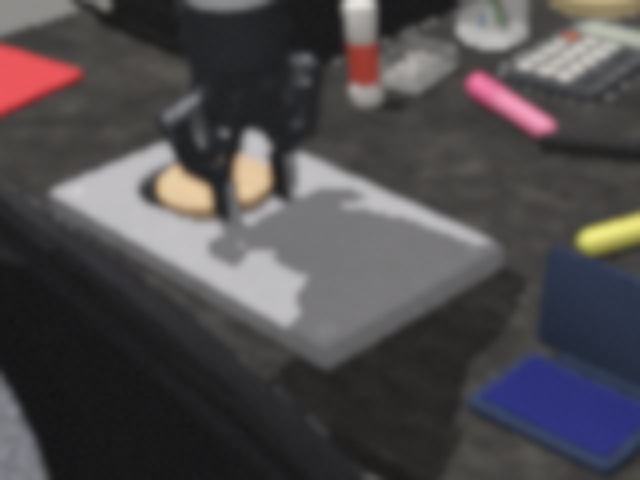

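```bash
python3 -m jog '[{"dx":0,"dy":0.4,"dz":0,"twist":0},{"dx":0,"dy":0.8,"dz":0,"twist":0},{"dx":0,"dy":1.2,"dz":0,"twist":0},{"dx":0,"dy":1.5,"dz":0,"twist":0},{"dx":0,"dy":1.8,"dz":0,"twist":0},{"dx":0,"dy":1.8,"dz":0,"twist":0}]'
python3 - <<'E'
from h import *
p,d=grab_frame("scene"); cv2.imwrite("pics/s4.png",cv2.resize(p[150:210,140:220],None,fx=8,fy=8,interpolation=cv2.INTER_CUBIC)); cv2.imwrite("pics/s4raw.png",p)
E
```

```text
clock: 7.0
tcp_pos: [510.6, 122.4, 42.8]
eef_rot: [[-0.004, 1.0, 0.0], [1.0, 0.004, 0.0], [0.0, 0.0, -1.0]]
force: [-1.1, -0.4, -0.1]
gripper_width: 44.2
```

View pics/s4.png

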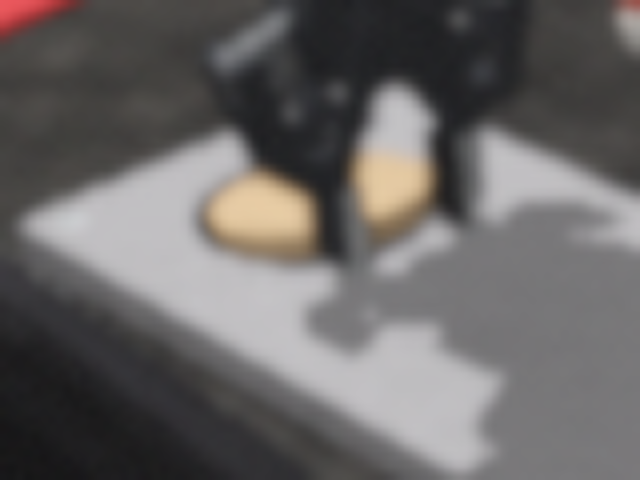

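Nearly there: the leading edge is dipped at the far rim and the trailing edge is still high (crop 430,230). Continue gently.

```bash
python3 -m jog '[{"dx":0,"dy":0.2,"dz":0,"twist":0},{"dx":0,"dy":0.4,"dz":0,"twist":0},{"dx":0,"dy":0.6,"dz":0,"twist":0},{"dx":0,"dy":0.6,"dz":0,"twist":0}]'
python3 - <<'E'
from h import *
p,d=grab_frame("scene"); cv2.imwrite("pics/s5.png",cv2.resize(p[150:210,140:220],None,fx=8,fy=8,interpolation=cv2.INTER_CUBIC)); cv2.imwrite("pics/s5raw.png",p)
E
```

```text
clock: 7.45
tcp_pos: [510.6, 128.2, 42.8]
eef_rot: [[-0.003, 1.0, 0.0], [1.0, 0.003, 0.0], [0.0, 0.0, -1.0]]
force: [-0.2, 0.4, -0.3]
gripper_width: 44.5
```

View pics/s5.png

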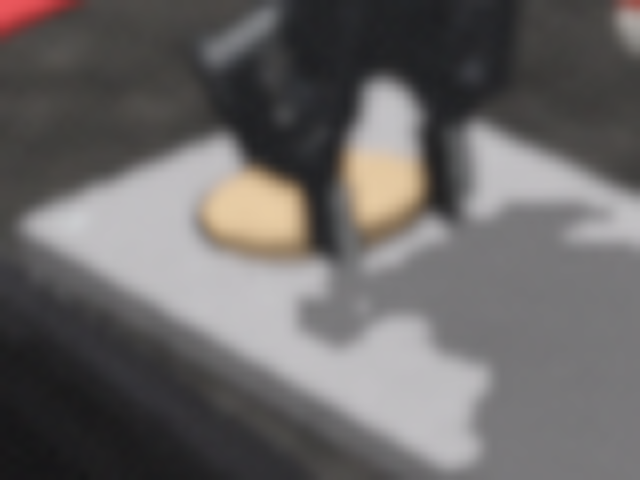

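```bash
python3 -m jog '[{"dx":0,"dy":0.1,"dz":0,"twist":0},{"dx":0,"dy":0.3,"dz":0,"twist":0},{"dx":0,"dy":0.3,"dz":0,"twist":0}]'
python3 - <<'E'
from h import *
p,d=grab_frame("scene"); cv2.imwrite("pics/s6.png",cv2.resize(p[150:210,140:220],None,fx=8,fy=8,interpolation=cv2.INTER_CUBIC)); cv2.imwrite("pics/s6raw.png",p)
E
```

```text
clock: 7.8
tcp_pos: [510.6, 131.2, 42.8]
eef_rot: [[-0.003, 1.0, 0.0], [1.0, 0.003, 0.0], [0.0, 0.0, -1.0]]
force: [-0.1, 0.1, -0.4]
gripper_width: 44.2
```

View pics/s6.png

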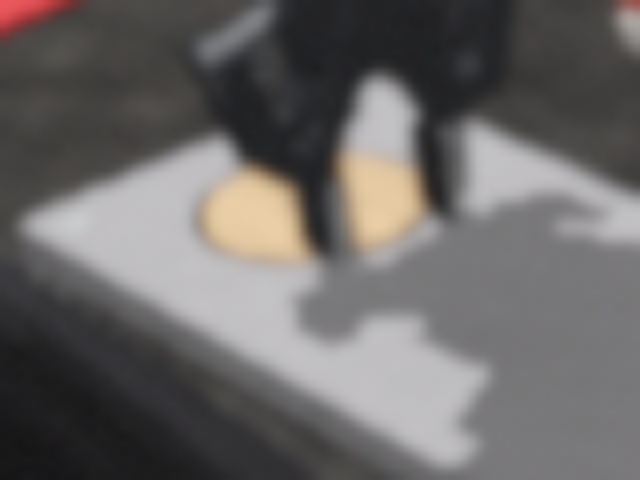

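```bash
python3 -m jog '[{"dx":0,"dy":-0.5,"dz":0.3,"twist":0},{"dx":0,"dy":-2,"dz":2,"twist":0},{"dx":0,"dy":-4,"dz":7,"twist":0},{"dx":0,"dy":-7,"dz":12,"twist":0},{"dx":-3.2,"dy":-52,"dz":15,"twist":0},{"dx":-3.2,"dy":-52,"dz":15,"twist":0},{"dx":-3.2,"dy":-52,"dz":15,"twist":0},{"dx":-3.2,"dy":-52,"dz":15,"twist":0},{"dx":-3.2,"dy":-52,"dz":15,"twist":0},{"dx":-3.2,"dy":-52,"dz":15,"twist":0},{"dx":-3.2,"dy":-52,"dz":15,"twist":0},{"dx":-3.2,"dy":-52,"dz":15,"twist":0}]' 70
python3 - <<'E'
from h import *
import m
p,d=grab_frame("top"); cv2.imwrite("pics/t7.png",cv2.resize(p[165:265,85:345],None,fx=3,fy=3,interpolation=cv2.INTER_CUBIC));cv2.imwrite("pics/t7raw.png",p); print(m.measure(p))
p,d=grab_frame("scene"); cv2.imwrite("pics/s7.png",cv2.resize(p[130:300,130:390],None,fx=3,fy=3,interpolation=cv2.INTER_CUBIC)); cv2.imwrite("pics/s7raw.png",p)
E
```

```text
clock: 9.05
tcp_pos: [481.7, -332.7, 188.1]
eef_rot: [[-0.003, 1.0, 0.0], [1.0, 0.003, -0.0], [-0.0, 0.0, -1.0]]
force: [1.2, -0.5, 0.3]
gripper_width: 59.6
{'blank': (array([507.7, 175.2]), array([83.3, 83.6]))}
```

View pics/t7.png

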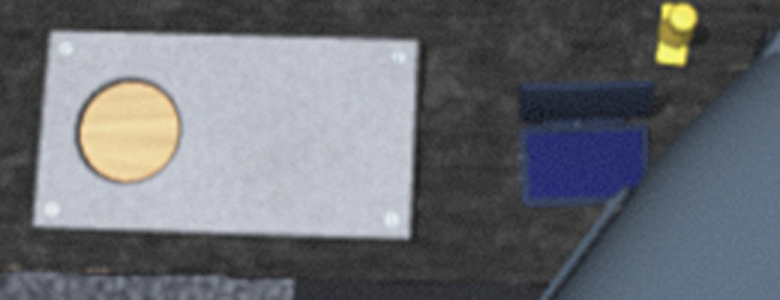

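View pics/s7.png

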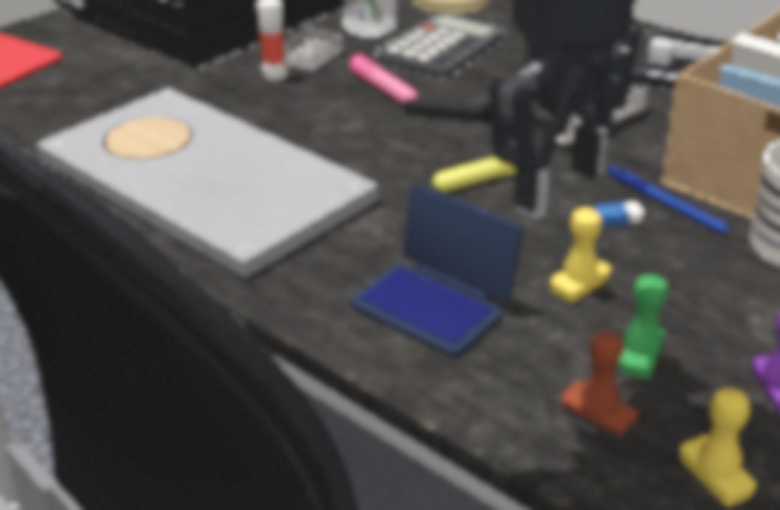

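```bash
python3 - <<'E'
from h import *
import m
p=cv2.imread("pics/t7raw.png")
hsv=cv2.cvtColor(p,cv2.COLOR_BGR2HSV); H,S,V=[hsv[...,i].astype(int) for i in range(3)]
w=(H>8)&(H<30)&(S>70)&(V>120); w[:165]=0;w[255:]=0;w[:,:85]=0;w[:,240:]=0
print(cv2.fitEllipse(plane("top",m.big(w)[:,0].astype(float),22)[:,:2].astype(np.float32)))
s=cv2.imread("pics/s7raw.png"); hsv=cv2.cvtColor(s,cv2.COLOR_BGR2HSV); H,S,V=[hsv[...,i].astype(int) for i in range(3)]
r=((H<10)|(H>172))&(S>110)&(V>40); r[:, :300]=0; r[:230]=0; c=m.big(r)
print(cv2.boundingRect(c)); 
for v in range(238,275,3):
    u=np.where(r[v])[0]; print(v,u.min() if len(u) else None,u.max() if len(u) else None)
cv2.imwrite("pics/s7c.png",cv2.resize(s[230:290,300:380],None,fx=8,fy=8,interpolation=cv2.INTER_CUBIC))
E
```

```text
((509.35986328125, 178.04241943359375), (84.00003051757812, 84.31456756591797), 28.803415298461914)
(317, 241, 26, 34)
238 None None
241 329 334
244 327 336
247 327 335
250 328 334
253 328 334
256 326 334
259 319 335
262 317 335
265 318 340
268 323 342
271 329 340
274 335 337
```

View pics/s7c.png

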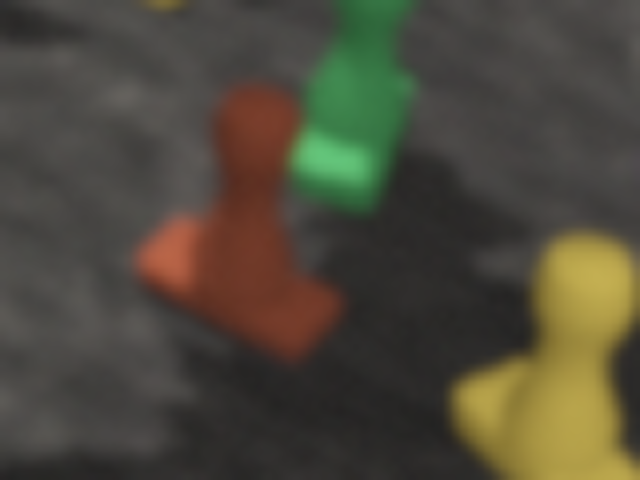

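```bash
python3 - <<'E'
from h import *
o,d=ray("top",[(353.4,222.4)]); o2,d2=ray("scene",[(331.6,245.8)])
A=np.c_[d[0],-d2[0]]; t=np.linalg.lstsq(A,o2-o,rcond=None)[0]; a=o+t[0]*d[0]; b=o2+t[1]*d2[0]; print(a,b)
print(plane("scene",[(331.6,245.8)],62))
E
```

```text
[ 479.37330224 -390.546707     65.37745489] [ 478.72154928 -389.76677906   65.10885472]
[[ 482.14386316 -387.97755693   62.        ]]
```

```bash
python3 -m jog '[{"dx":-0.3,"dy":-5.7,"dz":0,"twist":0},{"dx":-0.3,"dy":-5.7,"dz":0,"twist":0},{"dx":-0.3,"dy":-5.7,"dz":0,"twist":0}]'
python3 - <<'E'
from h import *
s=sense(); print(s['tcp_pos'])
E
```

```text
clock: 9.45
tcp_pos: [479.0, -388.4, 187.2]
eef_rot: [[-0.001, 1.0, -0.001], [1.0, 0.001, 0.0], [0.0, -0.001, -1.0]]
force: [0.7, 0.9, -0.8]
gripper_width: 59.6
[ 479.01344568 -388.36156729  187.19139592]
```

```bash
python3 -m jog '[{"dx":0,"dy":-0.1,"dz":-4,"twist":0},{"dx":0,"dy":-0.1,"dz":-8,"twist":0},{"dx":0,"dy":-0.1,"dz":-11,"twist":0},{"dx":0,"dy":-0.1,"dz":-13,"twist":0},{"dx":0,"dy":-0.1,"dz":-13.4,"twist":0},{"dx":0,"dy":-0.1,"dz":-13.4,"twist":0}]'
python3 - <<'E'
from h import *
p,d=grab_frame("scene"); cv2.imwrite("pics/s8.png",cv2.resize(p[180:300,280:400],None,fx=5,fy=5,interpolation=cv2.INTER_CUBIC))
E
```

```text
clock: 10.05
tcp_pos: [479.6, -387.1, 53.6]
eef_rot: [[-0.004, 1.0, -0.001], [1.0, 0.004, 0.001], [0.001, -0.001, -1.0]]
force: [0.8, -0.3, 1.1]
gripper_width: 59.8
```

View pics/s8.png

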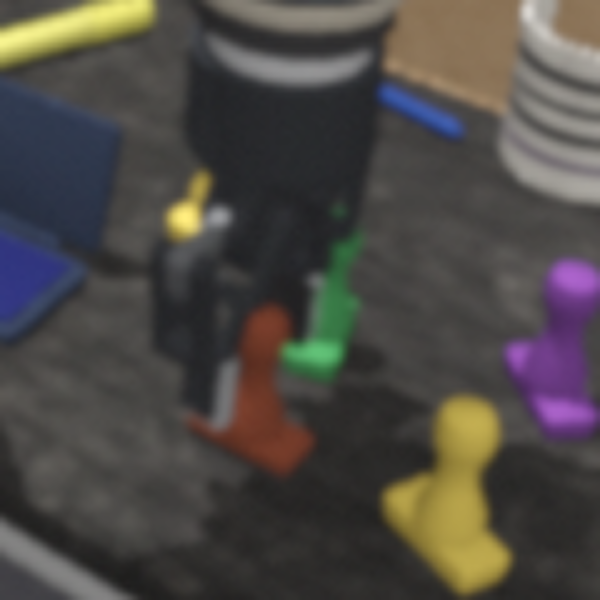

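```bash
python3 -m jog '[{"dx":0,"dy":-0.25,"dz":0,"twist":0},{"dx":0,"dy":-0.25,"dz":0,"twist":0}]'
python3 -m jog '[{"dx":0,"dy":0,"dz":0,"twist":0},{"dx":0,"dy":0,"dz":0,"twist":0},{"dx":0,"dy":0,"dz":0,"twist":0},{"dx":0,"dy":0,"dz":0,"twist":0},{"dx":0,"dy":0,"dz":0,"twist":0},{"dx":0,"dy":0,"dz":0,"twist":0}]' 0 40
```

```text
clock: 10.3
tcp_pos: [480.4, -391.5, 55.0]
eef_rot: [[-0.003, 1.0, 0.002], [1.0, 0.003, -0.002], [-0.002, 0.002, -1.0]]
force: [-0.1, -1.1, -0.5]
gripper_width: 59.9
clock: 10.9
tcp_pos: [480.0, -391.1, 54.2]
eef_rot: [[-0.003, 1.0, 0.001], [1.0, 0.003, -0.001], [-0.001, 0.001, -1.0]]
force: [0.1, 0.7, 5.1]
gripper_width: 24.7
```

```bash
python3 -m jog '[{"dx":0,"dy":0,"dz":0.6,"twist":0},{"dx":0,"dy":0,"dz":2,"twist":0},{"dx":0,"dy":0,"dz":5,"twist":0},{"dx":0,"dy":0,"dz":10,"twist":0},{"dx":0,"dy":0,"dz":10,"twist":0}]'
python3 - <<'E'
from h import *
p,d=grab_frame("scene"); cv2.imwrite("pics/s9.png",cv2.resize(p[140:300,250:410],None,fx=4,fy=4,interpolation=cv2.INTER_CUBIC))
E
```

```text
clock: 11.4
tcp_pos: [481.8, -392.7, 160.0]
eef_rot: [[-0.003, 1.0, 0.007], [1.0, 0.003, -0.006], [-0.006, 0.007, -1.0]]
force: [0.4, -1.1, -0.1]
gripper_width: 24.8
```

View pics/s9.png

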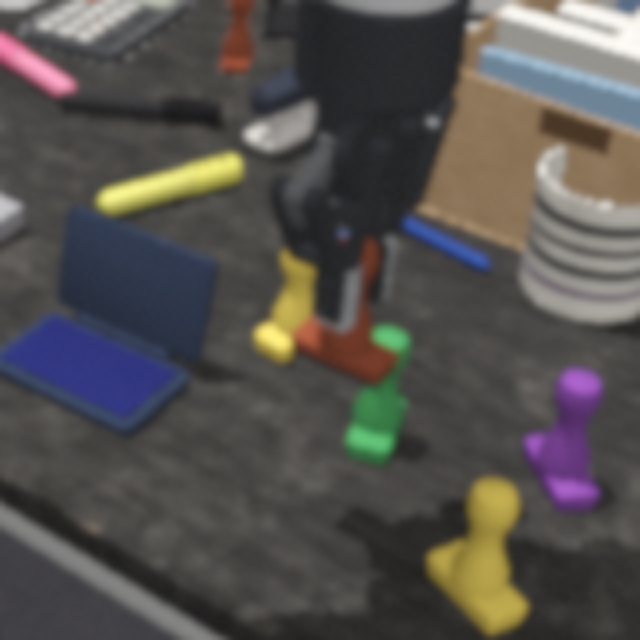

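```bash
python3 -m jog '[{"dx":0.5,"dy":4.5,"dz":0,"twist":0},{"dx":0.5,"dy":9,"dz":0,"twist":0},{"dx":0.5,"dy":13.5,"dz":0,"twist":0},{"dx":0.5,"dy":17.8,"dz":0,"twist":0},{"dx":0.5,"dy":17.8,"dz":0,"twist":0},{"dx":0.5,"dy":17.8,"dz":-3.5,"twist":0},{"dx":0.5,"dy":17.8,"dz":-6.5,"twist":0},{"dx":0.5,"dy":17.8,"dz":-8.6,"twist":0},{"dx":0.5,"dy":17.8,"dz":-8.6,"twist":0},{"dx":0.5,"dy":17.8,"dz":-8.6,"twist":0}]'
python3 - <<'E'
from h import *
p,d=grab_frame("scene"); cv2.imwrite("pics/s10.png",cv2.resize(p[140:300,200:360],None,fx=4,fy=4,interpolation=cv2.INTER_CUBIC))
E
```

```text
clock: 12.45
tcp_pos: [484.2, -213.1, 67.3]
eef_rot: [[-0.003, 1.0, -0.001], [1.0, 0.003, 0.0], [0.0, -0.001, -1.0]]
force: [0.1, -0.7, 0.1]
gripper_width: 24.3
```

View pics/s10.png

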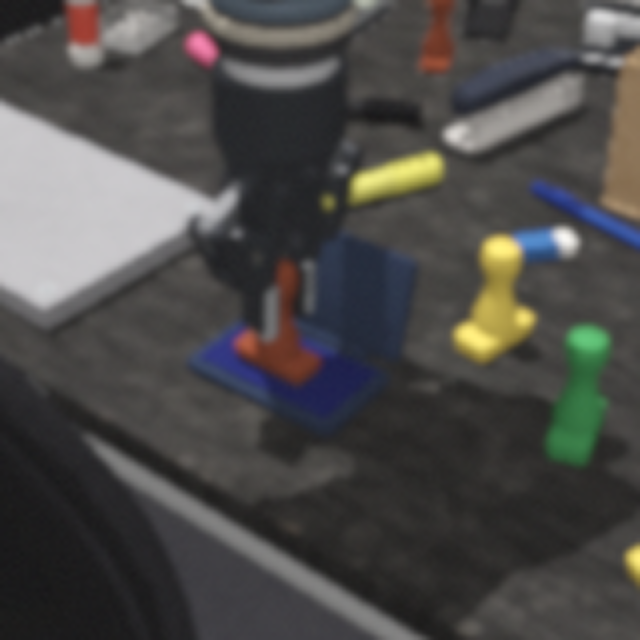

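```bash
python3 -m jog '[{"dx":0.3,"dy":0,"dz":-0.2,"twist":0},{"dx":0.3,"dy":0,"dz":-0.4,"twist":0},{"dx":0.3,"dy":0,"dz":-0.6,"twist":0},{"dx":0.3,"dy":0,"dz":-0.6,"twist":0}]'
python3 -m jog '[{"dx":0,"dy":0,"dz":-0.15,"twist":0},{"dx":0,"dy":0,"dz":-0.15,"twist":0},{"dx":0,"dy":0,"dz":-0.15,"twist":0}]'
```

```text
clock: 12.9
tcp_pos: [488.1, -213.1, 62.2]
eef_rot: [[-0.003, 1.0, 0.001], [1.0, 0.003, -0.001], [-0.001, 0.001, -1.0]]
force: [0.8, -0.4, 2.1]
gripper_width: 25.0
clock: 13.2
tcp_pos: [488.2, -213.1, 62.0]
eef_rot: [[-0.003, 1.0, 0.002], [1.0, 0.003, -0.001], [-0.001, 0.002, -1.0]]
force: [-3.3, 1.5, 20.2]
gripper_width: 24.9
```

```bash
python3 -m jog '[{"dx":0,"dy":0,"dz":0,"twist":0},{"dx":0,"dy":0,"dz":0,"twist":0},{"dx":0,"dy":0,"dz":1,"twist":0},{"dx":0,"dy":0,"dz":5,"twist":0},{"dx":0,"dy":0,"dz":10,"twist":0},{"dx":2.2,"dy":39,"dz":10,"twist":0},{"dx":2.2,"dy":39,"dz":10,"twist":0},{"dx":2.2,"dy":39,"dz":10,"twist":0},{"dx":2.2,"dy":39,"dz":10,"twist":0},{"dx":2.2,"dy":39,"dz":10,"twist":0},{"dx":2.2,"dy":39,"dz":10,"twist":0},{"dx":2.2,"dy":39,"dz":10,"twist":0}]'
```

```text
clock: 14.4
tcp_pos: [507.1, 138.6, 160.5]
eef_rot: [[-0.003, 1.0, 0.001], [1.0, 0.003, 0.0], [0.0, 0.001, -1.0]]
force: [0.3, -0.2, -1.5]
gripper_width: 25.1
```

```bash
python3 - <<'E'
from h import *
s=sense();print(s['clock'],s['tcp_pos'].round(1))
E
```

```text
14.4 [507.1 138.6 160.5]
```

```bash
python3 -m jog '[{"dx":0.3,"dy":3.9,"dz":0,"twist":0},{"dx":0.3,"dy":3.9,"dz":0,"twist":0},{"dx":0.3,"dy":3.9,"dz":-4,"twist":0},{"dx":0.3,"dy":3.9,"dz":-7,"twist":0},{"dx":0.3,"dy":3.9,"dz":-7.5,"twist":0},{"dx":0.3,"dy":3.9,"dz":-7.5,"twist":0},{"dx":0.3,"dy":3.9,"dz":-7.5,"twist":0}]'
python3 - <<'E'
from h import *
p,d=grab_frame("scene"); cv2.imwrite("pics/s11.png",cv2.resize(p[130:220,130:250],None,fx=6,fy=6,interpolation=cv2.INTER_CUBIC)); cv2.imwrite("pics/s11raw.png",p)
p,d=grab_frame("top"); cv2.imwrite("pics/t11.png",cv2.resize(p[165:255,85:240],None,fx=4,fy=4,interpolation=cv2.INTER_CUBIC))
E
```

```text
clock: 15.1
tcp_pos: [511.2, 175.5, 86.5]
eef_rot: [[-0.003, 1.0, 0.002], [1.0, 0.003, 0.001], [0.001, 0.002, -1.0]]
force: [-0.2, -0.2, -0.8]
gripper_width: 25.0
```

View pics/s11.png

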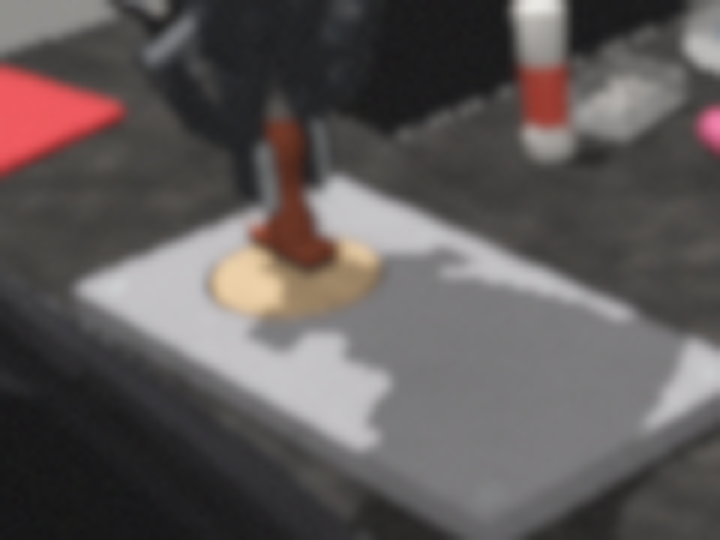

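View pics/t11.png

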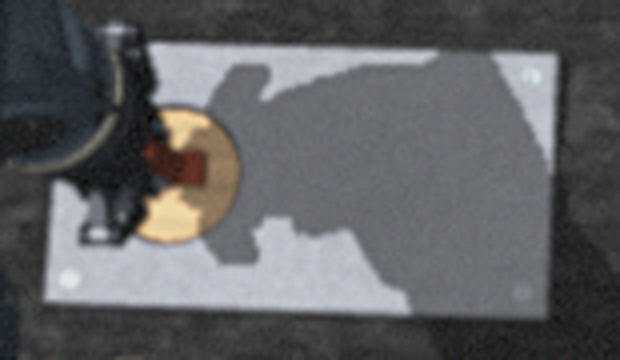

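```bash
python3 - <<'E'
from h import *
f=lambda a,b:(85-.375+a/4,165-.375+b/4)
print(plane("top",[f(206,151),f(206,168),f(206,186)],44).round(1), plane("top",[f(240,172)],22).round(1))
E
```

```text
[[521.  151.   44. ]
 [510.2 150.2  44. ]
 [498.8 149.4  44. ]] [[511.8 134.   22. ]]
```

```bash
python3 -m jog '[{"dx":0,"dy":0.15,"dz":-0.3,"twist":0},{"dx":0,"dy":0.15,"dz":-0.6,"twist":0},{"dx":0,"dy":0.15,"dz":-0.85,"twist":0},{"dx":0,"dy":0.15,"dz":-0.95,"twist":0},{"dx":0,"dy":0.15,"dz":-0.95,"twist":0}]'
python3 -m jog '[{"dx":0,"dy":0,"dz":-0.15,"twist":0},{"dx":0,"dy":0,"dz":-0.15,"twist":0}]'
```

```text
clock: 15.7
tcp_pos: [510.4, 177.1, 76.1]
eef_rot: [[-0.003, 1.0, 0.0], [1.0, 0.003, 0.0], [0.0, 0.0, -1.0]]
force: [-1.8, -1.2, 8.0]
gripper_width: 25.1
clock: 15.9
tcp_pos: [510.4, 177.2, 76.0]
eef_rot: [[-0.003, 1.0, 0.001], [1.0, 0.003, 0.001], [0.001, 0.001, -1.0]]
force: [-6.4, -1.9, 23.8]
gripper_width: 24.6
```

```bash
python3 -m jog '[{"dx":0,"dy":0,"dz":0,"twist":0},{"dx":0,"dy":0,"dz":0,"twist":0},{"dx":0,"dy":0,"dz":1,"twist":0},{"dx":0,"dy":0,"dz":5,"twist":0},{"dx":0,"dy":0,"dz":10,"twist":0},{"dx":-3,"dy":-56.8,"dz":11,"twist":0},{"dx":-3,"dy":-56.8,"dz":11,"twist":0},{"dx":-3,"dy":-56.8,"dz":11,"twist":0},{"dx":-3,"dy":-56.8,"dz":11,"twist":0},{"dx":-3,"dy":-56.8,"dz":11,"twist":0},{"dx":-3,"dy":-56.8,"dz":11,"twist":0},{"dx":-3,"dy":-56.8,"dz":11,"twist":0}]'
python3 - <<'E'
from h import *
p,d=grab_frame("scene"); cv2.imwrite("pics/s12.png",cv2.resize(p[130:290,130:340],None,fx=3,fy=3,interpolation=cv2.INTER_CUBIC)); s=sense(); print(s['tcp_pos'])
E
```

```text
clock: 17.1
tcp_pos: [491.4, -174.4, 180.5]
eef_rot: [[-0.003, 1.0, 0.0], [1.0, 0.003, -0.0], [-0.0, 0.0, -1.0]]
force: [0.7, -0.1, -1.3]
gripper_width: 24.9
[ 491.36379673 -180.88072778  180.55126238]
```

View pics/s12.png

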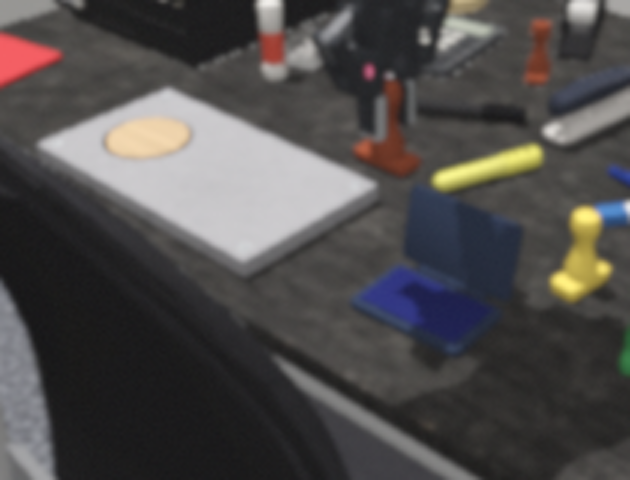

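```bash
python3 -m jog '[{"dx":-1.1,"dy":-20.9,"dz":0,"twist":0},{"dx":-1.1,"dy":-20.9,"dz":0,"twist":0},{"dx":-1.1,"dy":-20.9,"dz":0,"twist":0},{"dx":-1.1,"dy":-20.9,"dz":0,"twist":0},{"dx":-1.1,"dy":-20.9,"dz":0,"twist":0},{"dx":-1.1,"dy":-20.9,"dz":-4,"twist":0},{"dx":-1.1,"dy":-20.9,"dz":-8,"twist":0},{"dx":-1.1,"dy":-20.9,"dz":-10,"twist":0},{"dx":-1.1,"dy":-20.9,"dz":-11,"twist":0},{"dx":-1.1,"dy":-20.9,"dz":-11,"twist":0},{"dx":-1.1,"dy":-20.9,"dz":-11,"twist":0}]'
```

```text
clock: 18.25
tcp_pos: [481.6, -381.5, 71.3]
eef_rot: [[-0.003, 1.0, 0.001], [1.0, 0.003, -0.001], [-0.001, 0.001, -1.0]]
force: [-0.1, -0.7, -0.4]
gripper_width: 25.0
```

```bash
python3 -m jog '[{"dx":0,"dy":0,"dz":-0.6,"twist":0},{"dx":0,"dy":0,"dz":-1.1,"twist":0},{"dx":0,"dy":0,"dz":-1.5,"twist":0},{"dx":0,"dy":0,"dz":-1.65,"twist":0},{"dx":0,"dy":0,"dz":-1.65,"twist":0}]'
```

```text
clock: 18.75
tcp_pos: [480.9, -381.3, 54.2]
eef_rot: [[-0.003, 1.0, 0.0], [1.0, 0.003, -0.0], [-0.0, 0.0, -1.0]]
force: [-1.2, 1.4, 3.9]
gripper_width: 25.0
```

Contact at the same height as when picked up. Open gently and retreat upward.

```bash
python3 -m jog '[{"dx":0,"dy":0,"dz":0,"twist":0},{"dx":0,"dy":0,"dz":0,"twist":0},{"dx":0,"dy":0,"dz":0,"twist":0},{"dx":0,"dy":0,"dz":0,"twist":0},{"dx":0,"dy":0,"dz":0,"twist":0},{"dx":0,"dy":0,"dz":0,"twist":0}]' 60 20
python3 -m jog '[{"dx":0,"dy":0,"dz":1,"twist":0},{"dx":0,"dy":0,"dz":3,"twist":0},{"dx":0,"dy":0,"dz":6,"twist":0},{"dx":0,"dy":0,"dz":10,"twist":0},{"dx":0,"dy":0,"dz":14,"twist":0},{"dx":0,"dy":0,"dz":17,"twist":0},{"dx":0,"dy":0,"dz":17,"twist":0},{"dx":0,"dy":0,"dz":17,"twist":0}]'
python3 - <<'E'
from h import *
import m
p,d=grab_frame("top"); cv2.imwrite("pics/t13.png",cv2.resize(p[165:265,85:345],None,fx=3,fy=3,interpolation=cv2.INTER_CUBIC)); print(m.measure(p))
hsv=cv2.cvtColor(p,cv2.COLOR_BGR2HSV); H,S,V=[hsv[...,i].astype(int) for i in range(3)]
w=(H>8)&(H<30)&(S>70)&(V>120); w[:165]=0;w[255:]=0;w[:,:85]=0;w[:,240:]=0
c=m.big(w)[:,0].astype(float); print(cv2.fitEllipse(plane("top",c,22)[:,:2].astype(np.float32)))
mm=cv2.erode(w.astype(np.uint8),np.ones((5,5))); ys,xs=np.where(mm); Q=cloud("top",list(zip(xs,ys)),d); A=np.c_[Q[:,:2]-Q[:,:2].mean(0),np.ones(len(Q))]; print("blank top plane slopes,z",np.linalg.lstsq(A,Q[:,2],rcond=None)[0].round(3))
ys,xs=np.mgrid[180:240:4,160:220:4]; Q=cloud("top",list(zip(xs.ravel(),ys.ravel())),d); A=np.c_[Q[:,:2]-Q[:,:2].mean(0),np.ones(len(Q))]; print("jig",np.linalg.lstsq(A,Q[:,2],rcond=None)[0].round(3))
p,d=grab_frame("scene"); cv2.imwrite("pics/s13.png",cv2.resize(p[130:300,130:390],None,fx=3,fy=3,interpolation=cv2.INTER_CUBIC))
E
```

```text
clock: 19.35
tcp_pos: [480.9, -381.4, 53.7]
eef_rot: [[-0.003, 1.0, -0.0], [1.0, 0.003, 0.0], [0.0, -0.0, -1.0]]
force: [0.4, -1.0, 0.8]
gripper_width: 50.9
clock: 20.15
tcp_pos: [481.1, -381.6, 224.9]
eef_rot: [[-0.003, 1.0, 0.002], [1.0, 0.003, -0.001], [-0.001, 0.002, -1.0]]
force: [-0.4, -0.3, -0.1]
gripper_width: 51.5
{'blank': (array([507.4, 175.2]), array([81.9, 83.2]))}
((509.0674743652344, 178.04214477539062), (82.68009948730469, 83.90428161621094), 35.55815124511719)Traceback (most recent call last):
  File "<stdin>", line 7, in <module>
  File "h.py", line 11, in cloud
    o,d=ray(n,uv); z=np.array([dep[int(round(v)),int(round(u))] for u,v in uv]); return o+z[:,None]*d
        ~~~^^^^^^
  File "h.py", line 6, in ray
    c,K,D,T=info(n); p=cv2.undistortPoints(np.array(uv,float).reshape(-1,1,2),K,D).reshape(-1,2)
                       ~~~~~~~~~~~~~~~~~~~^^^^^^^^^^^^^^^^^^^^^^^^^^^^^^^^^^^^^^^^
cv2.error: OpenCV(4.12.0) /io/opencv/modules/calib3d/src/undistort.dispatch.cpp:347: error: (-215:Assertion failed) CV_IS_MAT(_src) && CV_IS_MAT(_dst) && (_src->rows == 1 || _src->cols == 1) && (_dst->rows == 1 || _dst->cols == 1) && _src->cols + _src->rows - 1 == _dst->rows + _dst->cols - 1 && (CV_MAT_TYPE(_src->type) == CV_32FC2 || CV_MAT_TYPE(_src->type) == CV_64FC2) && (CV_MAT_TYPE(_dst->type) == CV_32FC2 || CV_MAT_TYPE(_dst->type) == CV_64FC2) in function 'cvUndistortPointsInternal'
```

View pics/t13.png

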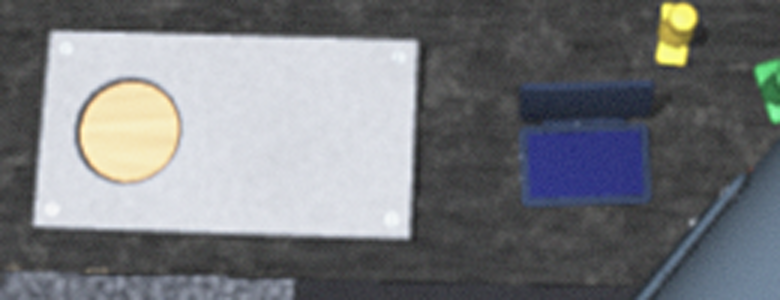

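```bash
python3 - <<'E'
from h import *
p,d=grab_frame("top")
def fit(us,vs):
    uv=[(float(u),float(v)) for u in us for v in vs]; Q=cloud("top",uv,d); A=np.c_[Q[:,:2]-Q[:,:2].mean(0),np.ones(len(Q))]; return np.linalg.lstsq(A,Q[:,2],rcond=None)[0].round(3)
print("blank",fit(range(118,139,1),range(198,219,1)),"jig",fit(range(160,210,2),range(185,235,2)))
p,d=grab_frame("scene"); cv2.imwrite("pics/s13.png",cv2.resize(p[130:300,130:390],None,fx=3,fy=3,interpolation=cv2.INTER_CUBIC))
E
```

```text
blank [5.0000e-03 5.0000e-03 2.0222e+01] jig [-0.219 -0.214 19.928]
```

View pics/s13.png

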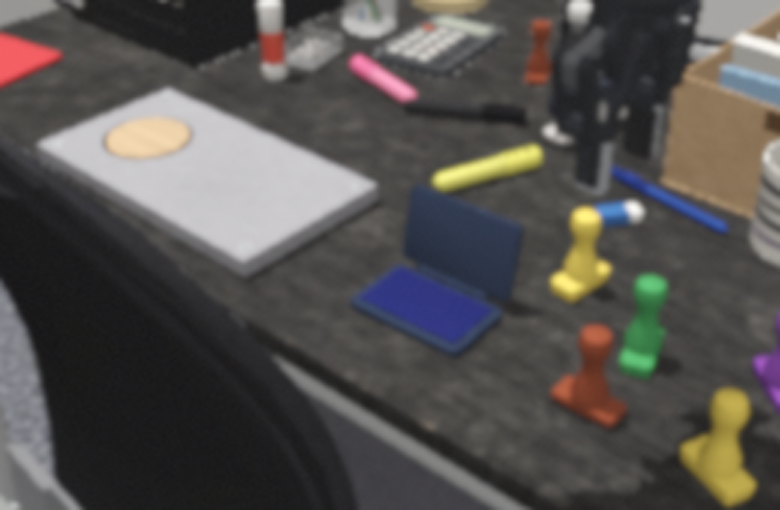

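The stamp stands upright at crop pixel (590,380). The blank lies flat in the recess at (148,137), and the gripper is clear of everything.

```bash
python3 -c "
from workcell import *
print(finish_job())"
```

```text
the job is handed in; nothing more can be done
None
```

The whole job was carried out and handed in at about 20 s of the 67 s allowed; no verdict was reported.

- **Blank:** I pushed it along the jig with two partly open fingers until it dropped into the recess.
- **Stamp:** I gripped the red-brown front stamp and pressed it on the ink pad with about 20 N. I then pressed it on the blank, about 1–2 mm from its centre by the images, with about 24 N. It was then stood on the desk, about 1 cm from where it started, and released.

**Last checks:**
- The blank measured at (509, 178) mm against about (510.5, 180) for the recess, so within the 5 mm limit, with a tilt of about 0.007 rad.
- In the scene picture the stamp stands upright on the bare desk and the gripper, raised to 225 mm, touches nothing. I judged the stamp's uprightness by eye only.

**Disagreements:**
- The depth reading put the blank's top at about 20.2 mm where 22 mm was expected, roughly within the 2 mm calibration.
- A plane fit on the jig's top gave an implausible slope of about 0.2. I took it as bad depth readings and ignored it without checking further.

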